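# Blunt chisel to the sharpening pot

## Robot

A 7-joint arm with a two-finger parallel gripper is mounted at the origin on the work surface. World frame = base frame: x ahead of the robot, y to its left, z up, the work surface at z = 0. Lengths are in m, angles in rad, forces in N, time in s.
With the tool pointing down it reaches from about 0.4 to 0.925 m from the base axis. Payload 4.1 kg.
Tool frame: the origin (TCP) lies on the front face of the gripper's body, between the roots of the fingers; the fingertips stand 73 mm ahead of it and the grasp point (between the pads) lies 54 mm ahead of it (arm.tips_ahead is the z of the fingertips in the tool frame, in m); z points along the fingers, y is the line along which they close (so a half turn about z gives the same grasp; the last joint's range is limited). The gripper opens to 85 mm and grips with 20 to 120 N. Pads are 22 mm wide; open, the fingers measure 114 mm over their backs; the gripper's body (76 mm by 85 mm) begins 54 mm behind the grasp point. The pads swing forward as they close: fully open they stand 13 mm farther back than shut.
Start: joints at [-1.347, 0.398, 0.045, 1.537, -0.019, 1.207, -0.051], TCP at [0.206, 0.616, 0.304] pointing down, gripper open.
Joint ranges: [-2.82, 2.82], [-0.49, 2.23], [-1.37, 1.46], [0, 2.46], [-1.36, 4.5], [0.23, 2], [-2.94, 2.94]. Speed limits (rad/s): [2.57, 2.57, 3.14, 3.14, 3.14, 3.14, 3.14].

## Interface

Orientations are given as a 3x3 rotation matrix whose columns are the frame's x, y, z axes.
In Python, from workcell import arm gives the robot as it stands.
- The arm moves only by the tool step_hand, called after ">>>" by a JSON object that holds its "fn" and its "kwargs". Schema: {"type":"object","properties":{"steps":{"type":"object","properties":{"plan":{"type":"array","items":{"type":"array","items":{"type":"number"},"minItems":6,"maxItems":6},"minItems":1,"maxItems":8}},"additionalProperties":false,"required":["plan"]},"jaw":{"type":"number"},"clamp_n":{"type":"number"},"only":{"type":"string"},"quiet":{"type":"boolean"},"lines":{"type":"string"}},"required":["steps"],"additionalProperties":false}. steps is an object whose key "plan" holds a list of rows, 1 to 8 of them, each of 6 numbers: dx, dy, dz in shares of 0.8 m (1.0 is 0.8 m), then a rotation vector rx, ry, rz in normalised numbers (1 is 4 rad); each row is the pose to reach, as a shift and turn from the pose commanded when the call began, along the tool's axes at that moment; what a row does not reach only later rows make up. A row lasts 1/8 s, in which the tool goes at most 0.0625 m and 0.188 rad, less where a joint would pass 70% of its speed; a pose out of reach is approached as far as the arm can. jaw is the opening from 0.0 (shut) to 1.0 (fully open), set as the call begins (left out keeps the last). The fingers move at their own pace and stop on an object; clamp_n is the grip in N (left out, the last holds). Time passes only in rows, so rows that do not move let the fingers close. The tool returns the time, the measured TCP pose, the force, the opening and the grip force at its end. only (a regular expression) keeps the lines of the reply that match it, lines (a string "A,B") keeps lines A to B, and quiet returns only ok. Input that does not fit is refused with a message, and nothing moves.
- arm.observe(): the state, without advancing time (a new reading comes with each control period).
- arm.get_image(name): name is "scene" or "top" or "wrist"; returns a dict with "img" (400x640x3 uint8, blue, green, red), "intrinsics" (3x3 intrinsics, pixels), "rvec" (rotation vector, rad) and "tvec" (3), from world to camera coordinates, as OpenCV has them; the wrist camera has in their place "hand_eye" (4x4, takes a point from camera to tool coordinates, whose origin is the TCP and whose axes are the flange's). Camera axes: x right, y down, z forward; pixel columns grow to the right and rows downward; lengths in m; the calibration is good to about 2 mm. The wrist camera is an equidistant fisheye: a pixel r from the principal point sees the ray r / f radians off the axis. A picture is of the moment at which its call begins: read the wrist's pose just before it. There is no depth.
- arm.job_done(): hands the job in; it is judged then, once.
The state is a dict: "clock": time; "joint_positions": joint angles; "qvel": joint speeds; "tau": joint torques, N m; "position": TCP position; "tcp_rot": TCP orientation; "force": force on the tool from outside, world axes, zero at the start; "torque": the same for the moment, N m; "gripper_width": opening from 0.0 (shut) to 1.0 (fully open); "finger_force": force on a finger pad.
Only numpy, scipy, OpenCV 4.12 (cv2) and the standard library are available. Lean on these libraries where they do the work, as an engineer would, in place of code of your own. Each camera call takes 0.05 s, during which the arm holds its last target. There are 200 camera calls.

## Task

The fossil chisel with the orange grip is blunt. Pull it up out of the tool block and stand it in the white pot for sharpening, point down, lowering it to the bottom of the pot before you let go. Leave the blue and green chisels in the block and keep the pot upright.

Things in the scene. Friction and masses are not known exactly. Their poses are not given: they have to be found in the camera images.
- chisel_orange: point chisel, 160 mm long, 0.13 kg. Origin at its tip (lower end), z axis along it towards the head; round, so yaw means nothing. Steel shank 12 mm thick from 0 to 85 mm (8 mm at the tip), orange plastic grip 22 mm thick from 85 to 150 mm, steel head 14 mm thick to 160 mm. It stands loosely, tip down, in a 15 mm wide, 48 mm deep hole of the tool block, its tip 12 mm above the table
- chisel_blue: chisel like the orange one (same size and axes) but with a blue grip: it stays in the tool block. The block is fixed, dark wood, 60 x 220 mm and 60 mm high, turned up to 25 degrees; its three holes, one chisel in each, lie in a straight row along its length, 80 mm apart. Which chisel stands in which hole varies
- chisel_green: chisel like the orange one (same size and axes) but with a green grip, in the same tool block: it stays there
- pot_white: white stoneware pot, loose, 0.7 kg, on the table: 56 mm outer diameter, 90 mm high, wall 5 mm, mouth 46 mm wide, bottom 6 mm thick. Origin at the centre of its underside, z up. A blue pot of the same shape (not listed) stands nearby; the two may swap places. A chisel let go in the pot leans on its rim by some 23 degrees

How it is judged:
On the way, in this order (a step that is already met when the one before it is completed fails the run):
1. the orange chisel is held by the fingers with its tip clear above the tool block (height (world z) of chisel_orange above 0.07 m and contact force between the fingers and chisel_orange above 0.5 N), for 0.1 s.
2. still held, its tip is inside the white pot, less than 35 mm above the pot's underside (horizontal distance between chisel_orange and pot_white below 0.03 m and z of chisel_orange in the frame of pot_white below 0.035 m and contact force between the fingers and chisel_orange above 0.3 N), for 0.04 s.
At the end, for the whole second after the job is handed in: Orange chisel at rest in the white pot, tip under 20 mm above its underside and within 30 mm of its axis, leaning under 31 deg. White pot at rest on the table, upright within 5 deg. Blue and green chisels still in the block: tips within 25 mm of their start, leaning under 14 deg (horizontal distance between chisel_orange and pot_white below 0.03 m and z of chisel_orange in the frame of pot_white between 0 and 0.02 m and angle between chisel_orange's own z axis and vertical below 0.55 rad and linear speed of each of chisel_orange, pot_white below 0.03 m/s and angle between pot_white's own z axis and vertical below 0.1 rad and height (world z) of pot_white between -0.01 and 0.01 m and distance of each of chisel_blue, chisel_green from where it was at the start of the episode below 0.025 m and angle between each of chisel_blue, chisel_green's own z axis and vertical below 0.25 rad); the robot touches nothing.
It fails at once if the blue or green chisel is pulled out of the block (its tip moves more than 45 mm) (distance of any of chisel_blue, chisel_green from where it was at the start of the episode above 0.045 m).
It fails at once if the white pot is tipped over (more than 30 degrees) (angle between pot_white's own z axis and vertical above 0.52 rad).
It also fails if it takes over 45 s, if anything falls off the work surface, if the arm or the gripper's body presses on something with over 40 N, if the wrist force passes 120 N, or if a joint passes its speed limit or range.

## Working session

There is one attempt and no reset: what is moved stays moved. The work goes in short steps, Python scripts to look and compute and a tool call to move; the robot and the scene stay as the last step left them, time stands still between calls to the robot, and variables do not carry over. Pictures are saved under pics/ and viewed, at most 10 in all, crops included, and the job is handed in when it is done.

```bash
ls; mkdir -p pics; cat > look.py <<'E'
from workcell import arm
import numpy as np, cv2
def snap(n):
    d=arm.get_image(n); np.savez('pics/'+n+'.npz',**d); return d
E
python3 - <<'E'
from look import *
s=arm.observe(); print(s['clock'],s['position'],s['tcp_rot'])
for n in('top','scene'):
    d=snap(n); cv2.imwrite(f'pics/{n}0.png',d['img']); R=cv2.Rodrigues(d['rvec'])[0]; print(n,-R.T@np.ravel(d['tvec']),R[2])
E
```

```text
pics
workcell.py
0.0 [0.20599849 0.61596054 0.30283238] [[-9.48396107e-01  3.17087627e-01 -5.11110841e-04]
 [ 3.17088010e-01  9.48394100e-01 -1.95583165e-03]
 [-1.35435510e-04 -2.01697024e-03 -9.99997957e-01]]
top [ 0.39945972 -0.01721399  0.82125642] [ 0.17884105 -0.01534678 -0.98375828]
scene [0.83363554 0.35192806 0.67360925] [-0.34624632 -0.48398994 -0.80365865]
```

View pics/top0.png

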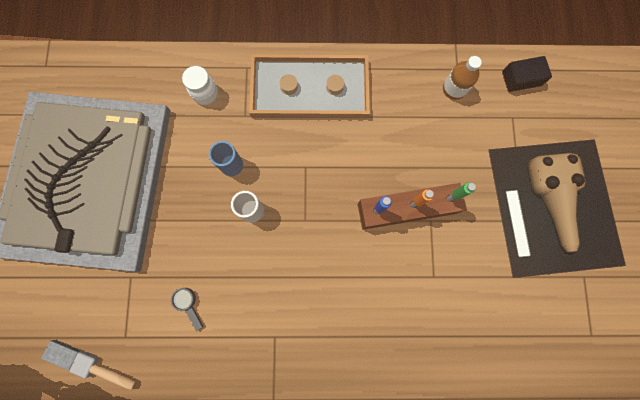

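View pics/scene0.png

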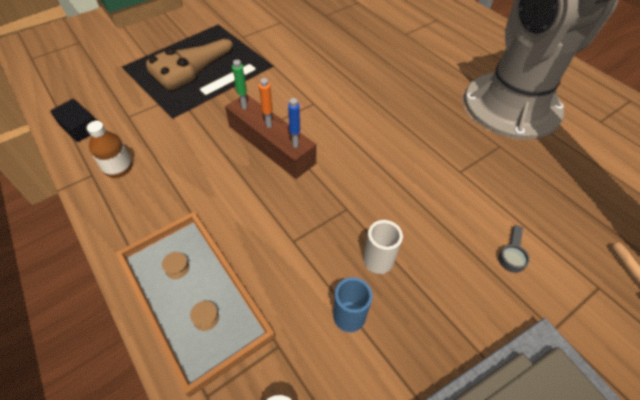

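The top view shows the orange chisel in the middle hole (425,197), blue at (383,205), green at (463,192), the white pot's mouth at (245,206) and the blue pot at (224,156). The scene view agrees: orange at (266,97), white pot at (383,245).

```bash
cat >> look.py <<'E'
def cam(n):
    d=dict(np.load('pics/'+n+'.npz')); R=cv2.Rodrigues(d['rvec'])[0]; t=d['tvec'].reshape(3)
    return d['img'],d['intrinsics'],R,t
def plane(n,px,z):
    _,K,R,t=cam(n); r=R.T@np.linalg.inv(K)@[*px,1]; o=-R.T@t
    return o+r*(z-o[2])/r[2]
def tri(a,b):
    P=[cam(n)[1]@np.c_[cam(n)[2],cam(n)[3]] for n in('top','scene')]
    X=cv2.triangulatePoints(P[0],P[1],np.float64(a),np.float64(b)).ravel(); return X[:3]/X[3]
def blob(n,lo,hi,box):
    m=cv2.inRange(cv2.cvtColor(cam(n)[0],cv2.COLOR_BGR2HSV),lo,hi); k=np.zeros_like(m); x0,y0,x1,y1=box; k[y0:y1,x0:x1]=m[y0:y1,x0:x1]
    c=max(cv2.findContours(k,cv2.RETR_EXTERNAL,cv2.CHAIN_APPROX_NONE)[0],key=cv2.contourArea)
    return c
E
python3 - <<'E'
from look import *
B={'top':(365,175,485,220),'scene':(225,50,310,155)}
for c,lo,hi in(('orange',(5,200,150),(16,255,255)),('blue',(105,150,60),(125,255,255)),('green',(50,120,50),(85,255,255))):
    q=[]
    for n in B:
        k=blob(n,lo,hi,B[n]); (x,y),wh,a=cv2.minAreaRect(k); q.append((x,y)); print(c,n,(round(x),round(y)),np.round(wh,1),cv2.contourArea(k),plane(n,(x,y),.1295).round(4))
    print(c,'tri',tri(*q).round(4))
for n,b in(('top',(225,185,270,230)),('scene',(355,215,410,280))):
    k=blob(n,(0,0,150),(179,60,255),b); print('pot',n,cv2.boundingRect(k),cv2.contourArea(k))
    z=cv2.resize(cam(n)[0][b[1]:b[3],b[0]:b[2]],None,fx=8,fy=8,interpolation=cv2.INTER_NEAREST); cv2.imwrite(f'pics/pot_{n}.png',z)
a=cv2.imread('pics/pot_top.png');b=cv2.imread('pics/pot_scene.png')
h=max(a.shape[0],b.shape[0]);f=lambda i:cv2.copyMakeBorder(i,0,h-i.shape[0],0,0,0)
cv2.imwrite('pics/pots.png',np.hstack([f(a),f(b)])); print(a.shape,b.shape)
E
```

```text
Traceback (most recent call last):
  File "look.py", line 16, in blob
    c=max(cv2.findContours(k,cv2.RETR_EXTERNAL,cv2.CHAIN_APPROX_NONE)[0],key=cv2.contourArea)
ValueError: max() iterable argument is empty
```

```bash
cat > m.py <<'E'
from look import *
h=cv2.cvtColor(cam('top')[0],cv2.COLOR_BGR2HSV); print('hsv',h[197,422:430].tolist(),h[206,378:384].tolist(),h[193,458:464].tolist())
B={'top':(365,175,485,220),'scene':(225,50,310,155)}
for c,lo,hi in(('orange',(5,205,170),(18,255,255)),('blue',(105,150,60),(125,255,255)),('green',(50,100,40),(85,255,255))):
    q=[]
    for n in B:
        try: k=blob(n,lo,hi,B[n])
        except ValueError: print(c,n,'none'); continue
        (x,y),wh,a=cv2.minAreaRect(k); q.append((x,y)); print(c,n,(round(x),round(y)),np.round(wh,1),cv2.contourArea(k),plane(n,(x,y),.1295).round(4))
    if len(q)==2: print(c,'tri',tri(*q).round(4))
ims=[]
for n,b in(('top',(225,185,270,230)),('scene',(355,215,410,280))):
    k=blob(n,(0,0,120),(179,60,255),b); print('pot',n,cv2.boundingRect(k),cv2.contourArea(k))
    ims.append(cv2.resize(cam(n)[0][b[1]:b[3],b[0]:b[2]],(360,480),interpolation=cv2.INTER_NEAREST))
cv2.imwrite('pics/pots.png',np.hstack(ims))
E
python3 m.py
```

```text
hsv [[12, 186, 166], [15, 180, 235], [16, 179, 255], [15, 163, 234], [11, 129, 170], [2, 39, 117], [10, 6, 126], [8, 8, 135]] [[116, 110, 123], [115, 112, 118], [118, 108, 113], [120, 97, 113], [112, 137, 154], [110, 149, 207]] [[54, 111, 119], [54, 114, 114], [58, 113, 115], [54, 110, 114], [54, 118, 112], [53, 113, 106]]
orange top none
orange scene (266, 100) [24.8  8.7] 162.0 [ 0.5368 -0.2187  0.1295]
blue top (383, 203) [10.3  4. ] 6.0 [ 0.5237 -0.1449  0.1295]
blue scene (294, 119) [27.3  8.5] 190.0 [ 0.5233 -0.1417  0.1295]
blue tri [ 0.5229 -0.1441  0.1279]
green top (462, 191) [10.3 20.6] 132.5 [ 0.5479 -0.2996  0.1295]
green scene (239, 79) [30.8 11.6] 226.5 [ 0.548  -0.3031  0.1295]
green tri [ 0.5485 -0.2998  0.1314]
pot top (231, 191, 33, 31) 712.5
pot scene (365, 220, 38, 53) 1406.0
```

View pics/pots.png

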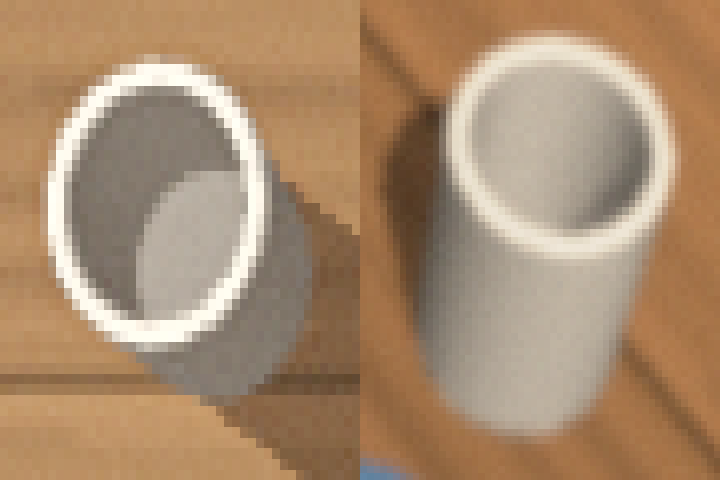

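The white rim is clear in both views: centre at about (244,204) in top and (385,234) in scene, and it is the open white pot. The chisel row measures 158 mm from blue to green, against 160 mm expected. Next I fit the rim and compute the moves.

```bash
cat >> look.py <<'E'
def togo(p,close=None):
    "shift (and turn about tool z) in tool axes to TCP position p, closing line along unit xy vector close"
    s=arm.observe(); R=s['tcp_rot']; d=R.T@(np.array(p)-s['position']); w=np.zeros(3)
    if close is not None:
        z=np.array([0,0,-1.]); y=np.array([*close,0]); y/=np.linalg.norm(y)
        T=np.c_[np.cross(y,z),y,z]; w=cv2.Rodrigues(R.T@T)[0].ravel()
    print('t',round(s['clock'],2),'pos',s['position'].round(4),'go',d.round(4),w.round(4))
E
python3 - <<'E'
from look import *
q=[]
for n,b,e0 in(('top',(225,185,270,230),(244.2,203.6)),('scene',(355,215,410,280),(385.4,234.3))):
    k=blob(n,(0,0,190 if n=='top' else 170),(179,60,255),b); e=cv2.fitEllipse(cv2.convexHull(k)) if n=='top' else None
    print(n,e,plane(n,e0,.09)); q.append(e0)
    if e: print(plane(n,e[0],.09))
print('tri rim',tri(*q))
q=[]
for n,b in(('top',(410,185,436,212)),('scene',(255,75,275,125))):
    k=blob(n,(5,150,150) if n=='top' else (5,205,170),(18,255,255),b); (x,y),wh,a=cv2.minAreaRect(k); q.append((x,y)); print(n,x,y,wh)
print('orange',tri(*q),plane('top',q[0],.1295))
togo((.5,.2,.304),(.987,.158))
E
```

```text
top ((244.0387725830078, 203.58143615722656), (26.379318237304688, 27.686283111572266), 52.313880920410156) [0.52976347 0.13072525 0.09      ]
[0.52980106 0.13105327 0.09      ]
scene None [0.52933346 0.13057511 0.09      ]
tri rim [0.52962141 0.13070078 0.09046489]
top 422.5000305175781 197.0000457763672 (12.074767112731934, 19.677396774291992)
scene 265.8013000488281 99.75981903076172 (24.846778869628906, 8.656723022460938)
orange [ 0.53603261 -0.2219505   0.12728553] [ 0.53652449 -0.22219263  0.1295    ]
t 0.1 pos [0.206 0.616 0.303] go [-0.4107 -0.3014 -0.0005] [-0.0015  0.0011  1.0895]
```

The rim triangulates to z = 0.0905 (must be 0.090). Orange comes out at (0.536, -0.222), which matches the midpoint of blue and green.

Careful with the scale: shifts go in shares of 0.8 m and turns go in shares of 4 rad. That gives: -0.4107 m is -0.5134, -0.3014 m is -0.3768, 1.0895 rad is 0.2724.

>>> {"fn": "step_hand", "kwargs": {"steps": {"plan":[[-0.5134,-0.3768,0,0,0,0.2724],[-0.5134,-0.3768,0,0,0,0.2724],[-0.5134,-0.3768,0,0,0,0.2724],[-0.5134,-0.3768,0,0,0,0.2724],[-0.5134,-0.3768,0,0,0,0.2724],[-0.5134,-0.3768,0,0,0,0.2724],[-0.5134,-0.3768,0,0,0,0.2724],[-0.5134,-0.3768,0,0,0,0.2724]]}, "jaw": 1.0}}

```text
clock: 1.1
position: [0.4952, 0.2064, 0.3038]
tcp_rot: [[-0.158, 0.987, -0.0], [0.987, 0.158, 0.0], [0.0, -0.0, -1.0]]
force: [0.9, 0.2, -1.0]
gripper_width: 0.999
finger_force: 0.0
```

```bash
python3 -c "
from look import *
togo((.536,-.222,.29),(.987,.158))"
```

```text
t 1.1 pos [0.4952 0.2064 0.3038] go [-0.4294 -0.0276  0.0136] [-0.     -0.0004  0.0002]
```

Converted, -0.4294 m is -0.5368, -0.0276 m is -0.0345.

>>> {"fn": "step_hand", "kwargs": {"steps": {"plan":[[-0.5368,-0.0345,0.0125,0,0,0],[-0.5368,-0.0345,0.0125,0,0,0],[-0.5368,-0.0345,0.0125,0,0,0],[-0.5368,-0.0345,0.0125,0,0,0],[-0.5368,-0.0345,0.0125,0,0,0],[-0.5368,-0.0345,0.0125,0,0,0],[-0.5368,-0.0345,0.0125,0,0,0],[-0.5368,-0.0345,0.0125,0,0,0]]}}}

```text
clock: 2.1
position: [0.5334, -0.2262, 0.2937]
tcp_rot: [[-0.149, 0.989, -0.001], [0.989, 0.149, -0.004], [-0.003, -0.002, -1.0]]
force: [-0.3, -0.5, -0.2]
gripper_width: 1.001
finger_force: 0.0
```

>>> {"fn": "step_hand", "kwargs": {"steps": {"plan":[[0,0,0,0,0,0],[0,0,0,0,0,0]]}}}

```text
clock: 2.35
position: [0.5356, -0.2183, 0.2935]
tcp_rot: [[-0.161, 0.987, -0.0], [0.987, 0.161, 0.001], [0.001, -0.0, -1.0]]
force: [0.5, 0.1, 0.1]
gripper_width: 1.001
finger_force: 0.0
```

```bash
python3 -c "
from look import *
d=snap('top');cv2.imwrite('pics/top1.png',d['img'])
d=snap('wrist');cv2.imwrite('pics/wrist1.png',d['img'])
print(d['intrinsics'],d['hand_eye'])
togo((.536,-.222,.2),(.987,.158))"
```

```text
[[309.70691629   0.         318.60608668]
 [  0.         309.70691629 202.19630312]
 [  0.           0.           1.        ]] [[ 3.54225982e-06 -9.64958314e-01 -2.62403226e-01  6.48857839e-02]
 [ 9.99999968e-01  6.97919033e-05 -2.43152566e-04 -8.06597296e-07]
 [ 2.52945711e-04 -2.62403216e-01  9.64958283e-01 -6.99826569e-02]
 [ 0.00000000e+00  0.00000000e+00  0.00000000e+00  1.00000000e+00]]
t 2.45 pos [ 0.5356 -0.2186  0.2938] go [-0.0035 -0.0001  0.0938] [ 0.0002 -0.0009  0.0027]
```

View pics/wrist1.png

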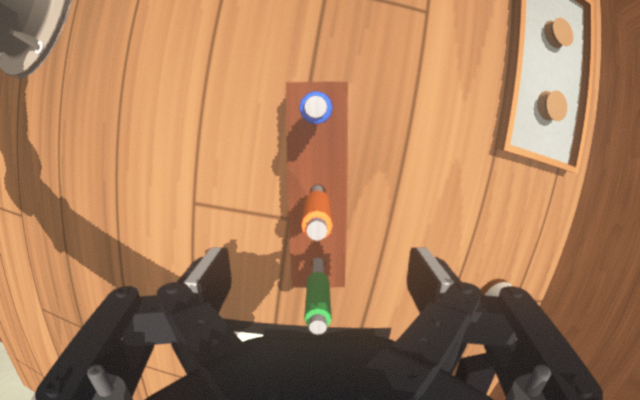

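The wrist view shows the orange head at (317,230), on the centre line between the fingers. Blue (316,107) and green (318,326) are clear along the block. I'll check the head's position by casting its ray to z = 0.172.

```bash
python3 - <<'E'
from look import *
d=dict(np.load('pics/wrist.npz')); s=arm.observe(); K=d['intrinsics']; H=d['hand_eye']
for px in((316.5,230),(316,107),(318,326)):
    v=np.array([px[0]-K[0,2],px[1]-K[1,2]])/K[0,0]; a=np.linalg.norm(v); r=np.r_[np.sin(a)*v/a,np.cos(a)]
    r=s['tcp_rot']@H[:3,:3]@r; o=s['position']+s['tcp_rot']@H[:3,3]; print((o+r*(.172-o[2])/r[2]).round(4))
E
```

```text
[ 0.5352 -0.2249  0.172 ]
[ 0.5222 -0.1467  0.172 ]
[ 0.5488 -0.3029  0.172 ]
```

The wrist view gives the head at (0.535, -0.225), consistent within 3 mm. I'll descend with the grasp at z ≈ 0.143, on the grip, then close.

Converted, 0.097 m is 0.1213, -0.0045 m is -0.0056.

>>> {"fn": "step_hand", "kwargs": {"steps": {"plan":[[-0.0056,0,0,0,0,0],[-0.0056,0,0.0375,0,0,0],[-0.0056,0,0.075,0,0,0],[-0.0056,0,0.1063,0,0,0],[-0.0056,0,0.1213,0,0,0],[-0.0056,0,0.1213,0,0,0]]}, "jaw": 1.0}}

```text
clock: 3.2
position: [0.5358, -0.2246, 0.1965]
tcp_rot: [[-0.158, 0.987, -0.001], [0.987, 0.158, 0.0], [0.0, -0.001, -1.0]]
force: [-0.3, 0.8, 0.2]
gripper_width: 1.005
finger_force: 0.0
```

>>> {"fn": "step_hand", "kwargs": {"steps": {"plan":[[0,0,0,0,0,0],[0,0,0,0,0,0],[0,0,0,0,0,0],[0,0,0,0,0,0],[0,0,0,0,0,0],[0,0,0,0,0,0]]}, "jaw": 0.0, "clamp_n": 40}}

```text
clock: 3.95
position: [0.536, -0.225, 0.1974]
tcp_rot: [[-0.158, 0.987, 0.0], [0.987, 0.158, -0.0], [-0.0, 0.0, -1.0]]
force: [-0.8, 0.6, 5.0]
gripper_width: 0.244
finger_force: 39.0
```

Gripped at about 21 mm opening, 39 N. Now I'll lift straight up.

Converted, -0.12 m is -0.15, -0.095 m is -0.1188.

>>> {"fn": "step_hand", "kwargs": {"steps": {"plan":[[0,0,-0.0188,0,0,0],[0,0,-0.0375,0,0,0],[0,0,-0.0625,0,0,0],[0,0,-0.0875,0,0,0],[0,0,-0.1188,0,0,0],[0,0,-0.15,0,0,0],[0,0,-0.15,0,0,0],[0,0,-0.15,0,0,0]]}, "jaw": 0.0, "clamp_n": 40}}

```text
clock: 4.95
position: [0.5355, -0.2244, 0.3163]
tcp_rot: [[-0.158, 0.987, -0.001], [0.987, 0.158, 0.001], [0.001, -0.001, -1.0]]
force: [-0.3, -0.1, -0.6]
gripper_width: 0.246
finger_force: 39.3
```

```bash
python3 -c "
from look import *
for n in ('top','scene'): d=snap(n);cv2.imwrite('pics/%s2.png'%n,d['img'])
togo((.53,.1307,.3174),(.987,.158))"
```

```text
t 5.05 pos [ 0.5353 -0.2243  0.3157] go [ 0.3514  0.0508 -0.0014] [-0.002  -0.0011 -0.    ]
```

View pics/scene2.png

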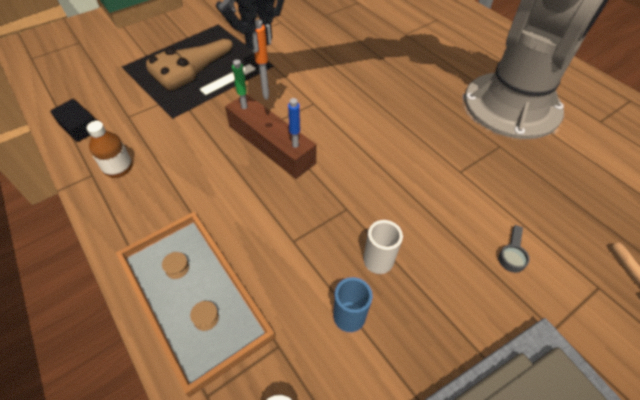

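The chisel is held near vertical, its tip at about (266,101), clear of the block. Blue and green are still in place. I'll carry it over the pot.

>>> {"fn": "step_hand", "kwargs": {"steps": {"plan":[[0.025,0.0038,0,0,0,0],[0.075,0.0113,0,0,0,0],[0.1375,0.02,0,0,0,0],[0.2063,0.03,0,0,0,0],[0.275,0.04,0,0,0,0],[0.3438,0.05,0,0,0,0],[0.4063,0.0588,0,0,0,0],[0.4393,0.0635,0,0,0,0]]}, "jaw": 0.0, "clamp_n": 40}}

```text
clock: 6.05
position: [0.5296, 0.134, 0.3157]
tcp_rot: [[-0.162, 0.987, -0.002], [0.987, 0.162, 0.0], [0.001, -0.002, -1.0]]
force: [0.5, -0.1, -1.4]
gripper_width: 0.248
finger_force: 39.3
```

>>> {"fn": "step_hand", "kwargs": {"steps": {"plan":[[0,0,0,0,0,0],[0,0,0,0,0,0]]}}}

```text
clock: 6.3
position: [0.5304, 0.1287, 0.3163]
tcp_rot: [[-0.156, 0.988, -0.001], [0.988, 0.156, -0.001], [-0.001, -0.001, -1.0]]
force: [-0.7, 0.6, -0.7]
gripper_width: 0.244
finger_force: 39.3
```

```bash
python3 - <<'E'
from look import *
p=plane('scene',(266,101),.131); print('tip at lift',p)
for n in ('top','scene'): d=snap(n)
a=cam('top')[0][140:290,160:360];b=cam('scene')[0][130:330,300:460]
cv2.imwrite('pics/over.png',np.hstack([cv2.resize(a,(400,300),interpolation=2),cv2.resize(b,(320,400),interpolation=2)[:300]]) if 0 else np.hstack([cv2.copyMakeBorder(cv2.resize(a,(400,300)),0,300,0,0,0),cv2.resize(b,(400,500)) if 0 else cv2.copyMakeBorder(cv2.resize(b,(400,500)),0,100,0,0,0)]))
togo((.53,.1307,.3174),(.987,.158))
E
```

```text
tip at lift [ 0.53915299 -0.21387136  0.131     ]
t 6.4 pos [0.5307 0.1282 0.3167] go [ 0.0026 -0.0003 -0.0007] [-0.0004  0.0007 -0.0032]
```

View pics/over.png

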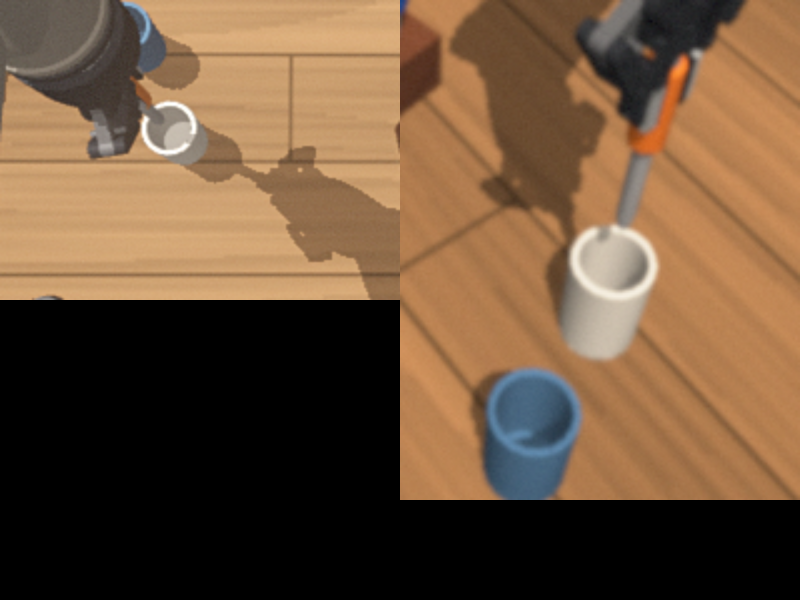

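The tip shows at about (241,200) in top and (389,220) in scene, hanging over the mouth. I'll triangulate it.

```bash
python3 - <<'E'
from look import *
t=tri((241,200),(388.5,220)); print('tip',t)
print(plane('top',(241,200),.131),plane('scene',(388.5,220),.131))
k=blob('scene',(5,190,150),(18,255,255),(380,145,425,200)); l=cv2.fitLine(k,cv2.DIST_L2,0,.01,.01).ravel(); print('grip line',l)
# expected image line for a vertical chisel through the TCP
_,K,R,tv=cam('scene'); f=lambda p:(lambda q:(q[:2]/q[2]).round(1))(K@(R@np.array(p)+tv))
s=arm.observe()['position']
for h in(.131,.216,.28): print(h,f((s[0],s[1],h)),f((t[0],t[1],h)))
E
```

```text
tip [0.52946026 0.12910364 0.13037999]
[0.52946962 0.12882457 0.131     ] [0.52971125 0.12946608 0.131     ]
grip line [  0.42404893  -0.9056393  405.7528     173.49438   ]
0.131 [387.5 219.7] [388.5 219.8]
0.216 [396.5 185.8] [397.5 185.8]
0.28 [404.7 154.5] [405.9 154.5]
```

The tip is at (0.5295, 0.129, 0.130), within 2 mm of the pot's axis and at the expected height. Lowering.

Converted, 0.118 m is 0.1475, 0.11 m is 0.1375.

>>> {"fn": "step_hand", "kwargs": {"steps": {"plan":[[0.0025,0,0.0188,0,0,0],[0.0025,0,0.0438,0,0,0],[0.0025,0,0.0688,0,0,0],[0.0025,0,0.0938,0,0,0],[0.0025,0,0.1188,0,0,0],[0.0025,0,0.1375,0,0,0],[0.0025,0,0.1475,0,0,0],[0.0025,0,0.1475,0,0,0]]}, "jaw": 0.0, "clamp_n": 40}}

```text
clock: 7.4
position: [0.5301, 0.132, 0.1984]
tcp_rot: [[-0.158, 0.988, -0.001], [0.988, 0.158, -0.0], [-0.0, -0.001, -1.0]]
force: [0.2, 0.1, -0.3]
gripper_width: 0.248
finger_force: 39.3
```

>>> {"fn": "step_hand", "kwargs": {"steps": {"plan":[[0,0,0.0025,0,0,0],[0,0,0.005,0,0,0],[0,0,0.005,0,0,0],[0,0,0.005,0,0,0]]}}}

```text
clock: 7.9
position: [0.5304, 0.1323, 0.1951]
tcp_rot: [[-0.158, 0.987, 0.0], [0.987, 0.158, 0.0], [0.0, 0.0, -1.0]]
force: [-0.1, 0.1, -0.9]
gripper_width: 0.245
finger_force: 39.3
```

Converted, 0.003 m is 0.0038, 0.002 m is 0.0025.

>>> {"fn": "step_hand", "kwargs": {"steps": {"plan":[[0,0,0.0013,0,0,0],[0,0,0.0025,0,0,0],[0,0,0.0038,0,0,0],[0,0,0.0038,0,0,0]]}}}

```text
clock: 8.4
position: [0.5302, 0.1322, 0.1918]
tcp_rot: [[-0.158, 0.987, -0.0], [0.987, 0.158, 0.0], [0.0, -0.0, -1.0]]
force: [-0.2, -0.0, -0.9]
gripper_width: 0.249
finger_force: 39.3
```

```bash
python3 - <<'E'
from look import *
for n in ('top','scene'): d=snap(n)
b=cam('scene')[0][130:330,300:460]; a=cam('top')[0][140:290,160:360]
cv2.imwrite('pics/in.png',np.hstack([cv2.resize(a,(400,300)),cv2.resize(b,(240,300))]))
E
```

```text
(no output)
```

View pics/in.png

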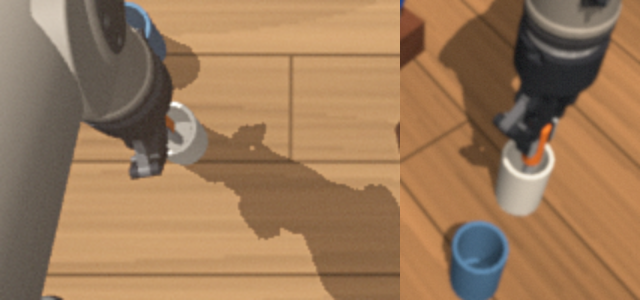

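The chisel is inside the white pot with no bottom contact felt yet. I'll creep down a little more.

Converted, 0.002 m is 0.0025, 0.001 m is 0.0013.

>>> {"fn": "step_hand", "kwargs": {"steps": {"plan":[[0,0,0.0013,0,0,0],[0,0,0.0025,0,0,0],[0,0,0.0025,0,0,0],[0,0,0.0025,0,0,0]]}}}

```text
clock: 9.0
position: [0.5308, 0.1322, 0.1913]
tcp_rot: [[-0.158, 0.987, 0.001], [0.987, 0.158, 0.001], [0.001, 0.001, -1.0]]
force: [-2.0, 0.3, 7.1]
gripper_width: 0.248
finger_force: 40.7
```

There is 7 N of bottom contact. I'll open in stages, then withdraw upwards.

>>> {"fn": "step_hand", "kwargs": {"steps": {"plan":[[0,0,0,0,0,0],[0,0,0,0,0,0],[0,0,0,0,0,0],[0,0,0,0,0,0]]}, "jaw": 0.45}}

```text
clock: 9.5
position: [0.5302, 0.1323, 0.1897]
tcp_rot: [[-0.158, 0.987, -0.0], [0.987, 0.158, -0.0], [-0.0, -0.0, -1.0]]
force: [-0.2, 0.2, 0.4]
gripper_width: 0.446
finger_force: 0.0
```

>>> {"fn": "step_hand", "kwargs": {"steps": {"plan":[[0,0,0,0,0,0],[0,0,0,0,0,0],[0,0,0,0,0,0],[0,0,0,0,0,0],[0,0,0,0,0,0],[0,0,0,0,0,0]]}, "jaw": 1.0}}

```text
clock: 10.25
position: [0.5303, 0.1323, 0.1899]
tcp_rot: [[-0.158, 0.987, 0.0], [0.987, 0.158, 0.0], [0.0, 0.0, -1.0]]
force: [0.1, -0.6, 0.7]
gripper_width: 0.999
finger_force: 0.0
```

>>> {"fn": "step_hand", "kwargs": {"steps": {"plan":[[0,0,-0.0125,0,0,0],[0,0,-0.025,0,0,0],[0,0,-0.0438,0,0,0],[0,0,-0.0625,0,0,0],[0,0,-0.0938,0,0,0],[0,0,-0.125,0,0,0],[0,0,-0.1625,0,0,0],[0,0,-0.2,0,0,0]]}}}

```text
clock: 11.25
position: [0.5302, 0.132, 0.3519]
tcp_rot: [[-0.158, 0.987, 0.001], [0.987, 0.158, 0.001], [0.0, 0.001, -1.0]]
force: [0.6, 0.1, 0.4]
gripper_width: 1.0
finger_force: 0.0
```

>>> {"fn": "step_hand", "kwargs": {"steps": {"plan":[[-0.075,0,0,0,0,0],[-0.15,0,0,0,0,0],[-0.225,0,0,0,0,0],[-0.3,0,0,0,0,0],[-0.375,0,0,0,0,0],[-0.375,0,0,0,0,0],[-0.375,0,0,0,0,0],[-0.375,0,0,0,0,0]]}}}

```text
clock: 12.25
position: [0.578, -0.1618, 0.35]
tcp_rot: [[-0.161, 0.987, 0.0], [0.987, 0.161, 0.001], [0.001, 0.0, -1.0]]
force: [1.0, 1.2, 0.6]
gripper_width: 1.0
finger_force: 0.0
```

```bash
python3 - <<'E'
from look import *
for n in ('top','scene'): d=snap(n)
b=cam('scene')[0][30:330,220:460]; a=cam('top')[0][140:290,160:360]
cv2.imwrite('pics/out.png',np.hstack([cv2.resize(a,(400,300)),b]))
E
```

```text
(no output)
```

View pics/out.png

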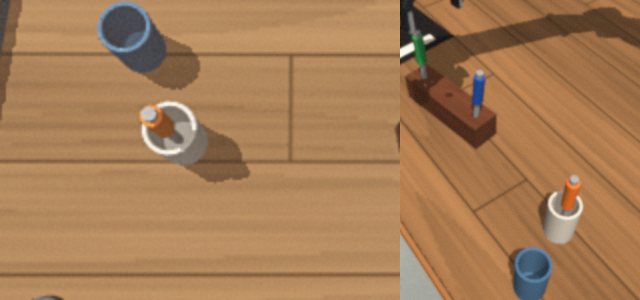

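The orange chisel stands in the upright white pot, its head at about (235,197) in top and (393,210) in scene. Blue and green are still in the block. I'll check the lean, then hand in.

```bash
python3 - <<'E'
from look import *
h=tri((235,197.5),(393,210)); print('head',h,'lean deg',np.degrees(np.arccos(min(1,(h[2]-.006)/.16))))
if .13<h[2]<.18: print(arm.job_done())
E
```

```text
head [0.52898641 0.13292259 0.16130834] lean deg 13.90938362858219
the job is handed in; nothing more can be done
None
```

The orange chisel now stands point down in the upright white pot, lowered until it touched the bottom (about 7 N) before I let go. It leans roughly 14° by my measurement, blue and green are still in the block, and the job was handed in at about 12 s; no verdict was returned.

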